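Touch off the plate stand's oak foot with its peg, then seat the peg

ROBOT

A 6-joint arm with a two-finger parallel gripper is mounted at the origin on a cart in front of the work surface, level with it; the furniture and walls round the work are solid. World frame = base frame: x ahead of the robot, y to its left, z up, the work surface at z = 0. Lengths are in m, angles in rad, forces in N, time in s.
With the tool pointing down it reaches from about 0.375 to 0.925 m from the base axis. Payload 5.7 kg.
Tool frame: the origin (TCP) lies on the mounting face of the last link; the fingertips stand 182 mm ahead of it and the grasp point (between the pads) lies 163 mm ahead of it; z points along the fingers, y is the line along which they close (so a half turn about z gives the same grasp; the last joint's range is limited). The gripper opens to 88 mm and grips with 3 to 60 N. Pads are 20 mm wide; open, the fingers measure 115 mm over their backs; the gripper's body (75 mm by 178 mm) begins 61 mm behind the grasp point.
Start: joints at [1.189, 0.359, 1.51, -0, 1.272, -0.115], TCP at [0.158, 0.579, 0.405] pointing down, gripper open.
Joint ranges: [-2.97, 2.97], [-1.01, 2.36], [0.21, 2.38], [-0.96, 4.11], [0.2, 2.71], [-2.98, 2.98]. Speed limits (rad/s): [2.39, 2.39, 3.14, 3.14, 3.14, 3.14].

INTERFACE

Orientations are given as [roll, pitch, yaw] about the fixed x, y, z axes, in that order (R = Rz(yaw) Ry(pitch) Rx(roll)).
In Python, from bench import arm gives the robot as it stands.
- The arm moves only by the tool move_arm, never from a script. Its argument "commands" is text: rows parted by semicolons, each of 5 numbers parted by spaces: the shift along the tool's x, y, z in cm, then the turn about the tool's z in rad, then the opening, from 0 (shut) to 1 (fully open). In form: tx ty tz roll jaw; .... A call has 1 to 20 rows; each row shifts and turns the commanded pose from where the row before left it, along the tool's axes as they then stand; what a row does not reach is not made up. A row lasts 1/8 s, in which the tool goes at most 62.5 mm and 10.7 degrees, less where a joint would pass 70% of its speed; a pose out of reach is approached as far as the arm can. A call is refused whole if a number of a shift passes 6.25 or a number of a turn 0.188, either way. A call with a gripper value outside its range is refused whole. The fingers move at their own pace and stop on an object; "squeeze" is the grip in N (left out, the last holds). Time passes only in rows, so rows that do not move let the fingers close. It gives the time, the measured TCP pose, the force, the opening and the grip force at its end, in the units of the state.
- arm.sense(): the state, without advancing time (a new reading comes with each control period).
- arm.capture(name): name is "scene" or "side" or "wrist"; returns the picture (384x512x3 uint8, blue, green, red); there is no depth.
- arm.calibration(name): a dict with "vfov" (degrees; the focal length in pixels is half the picture's height over the tangent of half this angle, whatever the lens; pixels are square), "cx", "cy" (the principal point, pixels), "k1" (the pictures are not rectified: a ray, as slopes to the right and down, at radius r is drawn at 1 + k1 r^2 times it, then the intrinsics apply), "rvec" (rotation vector, rad) and "tvec" (3), from world to camera coordinates, as OpenCV has them. Camera axes: x right, y down, z forward; pixel columns grow to the right and rows downward; lengths in m; the calibration is good to about 2 mm. A picture is of the moment at which its call begins: read the wrist's pose just before it. calibration takes no time and is no camera call; for the wrist camera it gives the pose at the moment of the call.
- arm.sign_off(): hands the job in; it is judged then, once.
The state is a dict: "clock": time; "qpos": joint angles; "qd": joint speeds; "effort": joint torques, N m; "tcp_pos": TCP position; "tcp_rot": TCP orientation; "ft_force": force on the tool from outside, world axes, zero at the start; "wrist_torque": the same for the moment, N m; "gripper_width": finger opening in m; "grip_force": force on a finger pad.
Only numpy, scipy, OpenCV 4.12 (cv2) and the standard library are available. Lean on these libraries where they do the work, as an engineer would, in place of code of your own. Each camera call takes 0.05 s, during which the arm holds its last target. There are 200 camera calls.

TASK

The oak foot of the plate stand sits a little off-centre and askew on its cork mat, so find it by feel: lift the loose peg out of its dark rest block and, holding it upright with its lower end beside the foot but clear of the mat, touch it gently against the foot's long front face near its left end, then against the same face near its right end, then against the foot's left end face, each time resting it there for a moment with a light but clearly felt pressure. Then push the peg fully home into the round hole of the foot, upright, and let go of it. Never press hard on the foot or mat, and leave the other things where they stand.

Things in the scene. Friction and masses are not known exactly. Their poses are not given: they have to be found in the camera images.
- stand: Cork mat, fixed, 210 (x) x 240 (y) x 4 mm, carrying the oak foot; origin at the centre of its underside on the worktop, x away from the robot, y to the left, z up (all turned with the mat). Only the mat is measured, not the foot on it. Foot and mat are rigid and do not slide when touched.
- foot_place (a point): Point of the mat's frame, 45 mm up: where the foot's top centre would be if it sat true. The mid-brown foot, 80 (x) x 130 (y) x 41 mm, its top 45 mm above the worktop, really sits up to 10 mm off it along the mat's x and up to 10 mm along y, turned up to 0.10 rad either way. Its long front face looks to -x, its left end face to +y.
- hole_place (a point): Point of the mat's frame, 45 mm up: where the mouth of the peg hole would be if the foot sat true. In the foot the hole is 30 mm from the centre along the long centre line towards the right (-y) end; 20 mm wide, 30 mm deep, floor 15 mm above the worktop, 2 mm chamfer. The narrow slot (12 x 57 mm) in the left half is for plates.
- peg: Loose round peg of light wood, 18 mm in diameter, 110 mm long, 50 g; origin at the centre of its lower end, z along its axis (up). It starts upright in the rest block, its lower end 10 mm above the worktop, 80 mm of it showing above the block. Its foot has a small chamfer.
- rest: Dark wood rest block, fixed, 60 x 60 x 30 mm, with a 20 mm wide, 20 mm deep hole in its middle; origin at the centre of its underside. It may stand left or right of the mat.
- tin: Bystander: green food tin, 57 mm diameter, 72 mm tall; origin at the centre of its underside; stands on the other side of the mat from the rest block.
- cup: Bystander: white espresso cup 62 x 90 x 55 mm; origin at the centre of its underside.
- honey: Bystander: honey jar, 64 mm diameter, 96 mm tall; origin at the centre of its underside.
- spice: Bystander: spice jar with red cap, 45 mm diameter, 106 mm tall, behind the mat; origin at the centre of its underside.
- lemon: Bystander: lemon 67 x 54 x 54 mm; origin under its middle.

How it is judged:
On the way, in this order (a step that is already met when the one before it is completed fails the run):
1. peg touches the front face of the foot near its left end (over 0.5 N, lower end clear of the mat and below the foot's top) (contact force between peg and stand above 0.5 N and z of peg in the frame of stand between 0.0055 and 0.04 m and x of peg in the frame of stand below -0.03 m and y of peg in the frame of stand above 0.02 m), for 0.1 s.
2. peg touches the front face near its right end (contact force between peg and stand above 0.5 N and z of peg in the frame of stand between 0.0055 and 0.04 m and x of peg in the frame of stand below -0.03 m and y of peg in the frame of stand below -0.02 m), for 0.1 s.
3. peg touches the left end face (contact force between peg and stand above 0.5 N and z of peg in the frame of stand between 0.0055 and 0.04 m and y of peg in the frame of stand above 0.055 m and x of peg in the frame of stand above -0.03 m), for 0.1 s.
At the end, for the whole second after the job is handed in: The peg stands in the foot's round hole with its lower end on the hole's floor (15 mm above the worktop, within 3 mm), upright within 0.1 rad, released and at rest (z of peg in the frame of stand between 0.0125 and 0.018 m and x of peg in the frame of stand between -0.02 and 0.02 m and y of peg in the frame of stand between -0.05 and -0.01 m and angle between peg's own z axis and vertical below 0.1 rad and linear speed of peg below 0.02 m/s and contact force between the fingers and peg below 0.1 N); the robot touches nothing.
It fails at once if the peg pressed against the foot or mat with more than 20 N (contact force between peg and stand above 20 N).
It fails at once if the robot pressed on the foot or mat with more than 20 N (contact force between the arm and stand above 20 N).
It fails at once if the fingers pressed on the foot or mat with more than 20 N (contact force between the fingers and stand above 20 N).
It fails at once if a bystander moved by more than 30 mm (distance of any of tin, cup, honey, spice, lemon from where it was at the start of the episode above 0.03 m).
It also fails if it takes over 72 s, if anything falls off the work surface, if the arm or the gripper's body presses on something with over 40 N, if the wrist force passes 120 N, or if a joint passes its speed limit or range.

## Working session

There is one attempt and no reset: what is moved stays moved. The work goes in short steps, Python scripts to look and compute and a tool call to move; the robot and the scene stay as the last step left them, time stands still between calls to the robot, and variables do not carry over. Pictures are saved under pics/ and viewed, at most 10 in all, crops included, and the job is handed in when it is done.

Besides the shell and the picture viewer there is one more tool, called after "Call:" as name(argument=value, ...) on one line, values as JSON. move_arm: Moves the arm, as the interface text tells. Its arguments: {"type":"object","properties":{"commands":{"type":"string"},"squeeze":{"type":"number"}},"required":["commands"]}

```bash
mkdir -p pics; cat > h.py <<'E'
import numpy as np, cv2
from bench import arm
def cam(n):
    c=arm.calibration(n); f=192/np.tan(np.radians(c["vfov"])/2)
    return c,f,cv2.Rodrigues(np.array(c["rvec"],float))[0],np.array(c["tvec"],float)
def ray(C,u,v):
    c,f,R,t=C; d=np.array([(u-c["cx"])/f,(v-c["cy"])/f]); p=d.copy()
    for _ in range(20): p=d/(1+c["k1"]*(p@p))
    return -R.T@t, R.T@np.array([p[0],p[1],1])
def hit(C,u,v,z):
    o,d=ray(C,u,v); return o+d*(z-o[2])/d[2]
def proj(C,P):
    c,f,R,t=C; q=R@np.array(P,float)+t; s=q[:2]/q[2]; s=s*(1+c["k1"]*(s@s)); return s*f+[c["cx"],c["cy"]]
E
python3 - <<'E'
from h import *
s=arm.sense(); print({k:np.round(v,3) for k,v in s.items()})
for n in("scene","side"):
    cv2.imwrite(f"pics/{n}0.png",cv2.resize(arm.capture(n),(800,600),interpolation=cv2.INTER_CUBIC)); C=cam(n); print(n,C[0])
E
```

```text
{'clock': np.float64(0.0), 'qpos': array([ 1.189,  0.359,  1.511, -0.   ,  1.272, -0.115]), 'qd': array([-0.001, -0.   , -0.   , -0.001,  0.   , -0.001]), 'effort': array([-0.0000e+00, -5.1536e+01, -2.7072e+01,  6.8000e-02,  3.5000e-02,
       -0.0000e+00]), 'tcp_pos': array([0.158, 0.578, 0.404]), 'tcp_rot': array([-3.14 , -0.   ,  2.875]), 'ft_force': array([ 0.181, -0.333,  0.434]), 'wrist_torque': array([-0.033, -0.016,  0.01 ]), 'grip_force': np.float64(0.0), 'gripper_width': np.float64(0.088)}
scene {'vfov': 45.08692601278083, 'cx': 258.30021434729855, 'cy': 196.12492131659081, 'k1': 0.04936594482448951, 'rvec': array([ 0.46106531, -2.48989003,  1.53618109]), 'tvec': array([0.5150001 , 0.14982501, 1.62551168])}
side {'vfov': 43.0939259977316, 'cx': 256.9596487711177, 'cy': 198.11293411021884, 'k1': 0.021233386305860504, 'rvec': array([ 1.86218708, -1.33120627,  0.67685964]), 'tvec': array([-0.16834079,  0.36972856,  1.44550874])}
```

View pics/scene0.png

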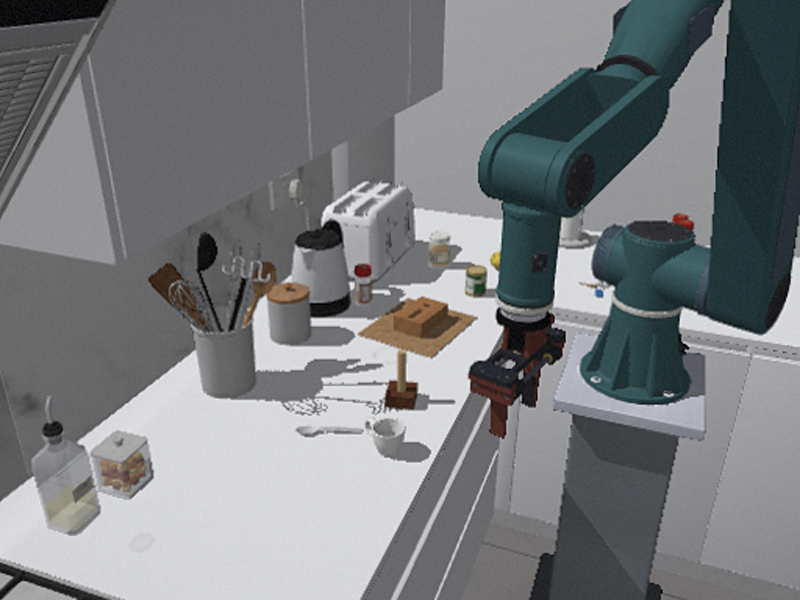

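View pics/side0.png

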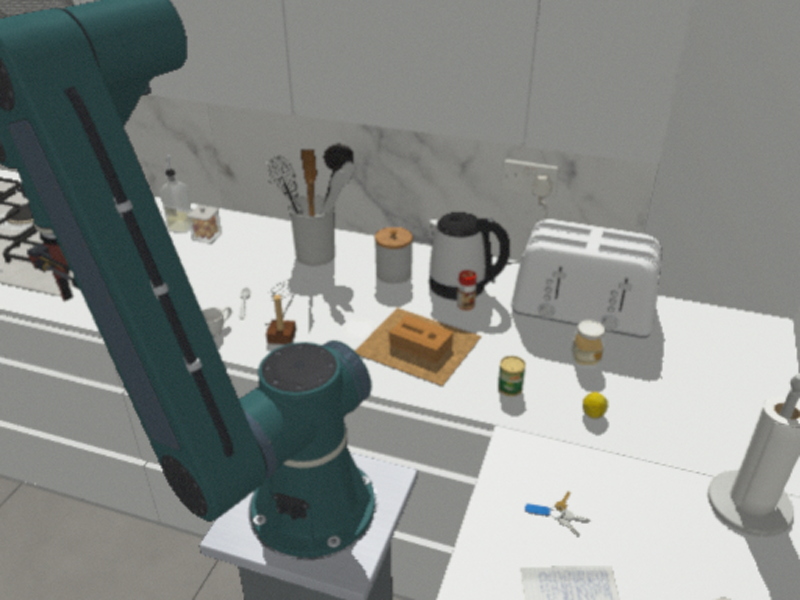

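The scene view shows the mat at about (418,325), the peg and rest block at (403,352)-(402,400), the cup at (386,437) and the tin at (476,280). The side view shows the mat at (420,345), the peg top at (278,296), and the block at (281,335).

```bash
python3 - <<'E'
from h import *
k=1.5625
S=cam("scene");D=cam("side")
for C,n,L in((S,"scene",[("matL",358,335,.004),("matT",403,293,.004),("matR",477,319,.004),("matB",435,356,.004),("pegtop",403,351,.12),("block",402,384,.03),("tin",476,269,.072),("cup",386,425,.055),("spice",363,268,.106),("honey",439,236,.096)]),
 (D,"side",[("mat1",358,347,.004),("mat2",402,311,.004),("mat3",480,342,.004),("mat4",440,380,.004),("pegtop",278,295,.12),("tin",512,363,.072),("spice",468,274,.106),("lemon",595,405,.027)])):
    for a,u,v,z in L: print(n,a,np.round(hit(C,u/k,v/k,z),3))
W=cam("wrist"); s=arm.sense()
o,d=ray(W,256,192); print("wrist",W[0]["vfov"],o,d)
from scipy.spatial.transform import Rotation as Ro
R=Ro.from_euler("xyz",s["tcp_rot"]).as_matrix(); print("cam in tool",R.T@(o-s["tcp_pos"]),"fwd",R.T@d,"right",R.T@W[2][0]); print(R)
E
```

```text
scene matL [0.642 0.073 0.004]
scene matT [ 0.623 -0.189  0.004]
scene matR [ 0.394 -0.116  0.004]
scene matB [0.435 0.099 0.004]
scene pegtop [0.443 0.291 0.12 ]
scene block [0.45  0.276 0.03 ]
scene tin [ 0.443 -0.27   0.072]
scene cup [0.415 0.454 0.055]
scene spice [ 0.698 -0.091  0.106]
scene honey [ 0.594 -0.407  0.096]
side mat1 [0.465 0.091 0.004]
side mat2 [0.637 0.039 0.004]
side mat3 [ 0.578 -0.181  0.004]
side mat4 [ 0.414 -0.129  0.004]
side pegtop [0.453 0.285 0.12 ]
side tin [ 0.445 -0.282  0.072]
side spice [ 0.706 -0.112  0.106]
side lemon [ 0.419 -0.472  0.027]
wrist 61.90397805430471 [0.08707699 0.59784246 0.38350746] [ 0.26393928 -0.07341205 -0.96175881]
cam in tool [7.35905772e-02 1.84129457e-05 2.03863186e-02] fwd [-2.74099320e-01  3.99455036e-04  9.61718608e-01] right [-4.50611955e-05  9.99999731e-01  7.32090219e-04]
[[-9.64631902e-01  2.63599965e-01 -5.93696113e-04]
 [ 2.63600592e-01  9.64630576e-01 -1.60611534e-03]
 [ 1.49325476e-04 -1.70580874e-03 -9.99998534e-01]]
```

Call:
move_arm(commands="-3.6 -3.4 0 0 1;-3.6 -3.4 0 0 1;-3.6 -3.4 0 0 1;-3.6 -3.4 0 0 1;-3.6 -3.4 0 0 1;-3.6 -3.4 0 0 1;-3.6 -3.4 0 0 1;-3.6 -3.4 0 0 1;-3.6 -3.4 0 0 1;-3.6 -3.4 0 0 1;0 0 0 0 1;0 0 0 0 1")

```text
clock: 1.6
tcp_pos: [0.4154, 0.1559, 0.4044]
tcp_rot: [-3.141, -0.001, 2.874]
ft_force: [-0.7, 0.1, -0.9]
gripper_width: 0.0877
grip_force: 0.0
```

```bash
python3 - <<'E'
from h import *
s=arm.sense(); print(np.round(s["tcp_pos"],4),np.round(s["tcp_rot"],4))
W=cam("wrist"); im=arm.capture("wrist"); cv2.imwrite("pics/w1.raw.png",im); np.savez("w1.npz",c=W[0])
cv2.imwrite("pics/w1.png",cv2.resize(im,(800,600),interpolation=cv2.INTER_CUBIC))
E
```

```text
[0.4154 0.1559 0.4044] [-3.1415e+00 -1.2000e-03  2.8737e+00]
```

View pics/w1.png

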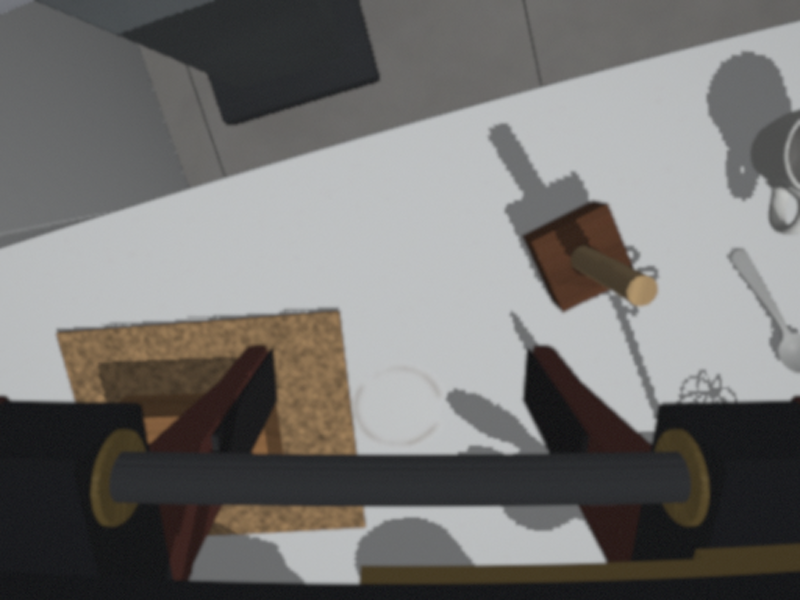

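The wrist view shows the peg top at (641,290), block top corners near (525,237), (606,203), (564,310), and mat corners at (58,330), (340,311), (366,526).

```bash
python3 - <<'E'
from h import *
k=1.5625; C=cam("wrist")
for n,u,v,z in [("peg",641,290,.12),("pegbase",577,256,.03),("b1",525,237,.03),("b2",606,203,.03),("b3",564,310,.03),("m1",58,330,.004),("m2",340,311,.004),("m3",366,526,.004)]: print(n,np.round(hit(C,u/k,v/k,z),4))
E
```

```text
peg [0.446  0.2863 0.12  ]
pegbase [0.4429 0.2817 0.03  ]
b1 [0.4195 0.2478 0.03  ]
b2 [0.4107 0.3086 0.03  ]
b3 [0.4807 0.2652 0.03  ]
m1 [ 0.3986 -0.133   0.004 ]
m2 [0.4445 0.099  0.004 ]
m3 [0.648  0.0607 0.004 ]
```

Call:
move_arm(commands="0 0 0 -0.076 1;-0.13 3.35 0 0 1;-0.13 3.35 0 0 1;-0.13 3.35 0 0 1;-0.13 3.35 0 0 1;0 0 0 0 1;0 0 0 0 1;0 0 3 0 1;0 0 3 0 1;0 0 3 0 1;0 0 3 0 1;0 0 3 0 1;0 0 0 0 1;0 0 0 0 1")

```text
clock: 3.4
tcp_pos: [0.4465, 0.2862, 0.2556]
tcp_rot: [3.141, 0.001, 2.95]
ft_force: [1.0, 0.2, 0.5]
gripper_width: 0.0877
grip_force: 0.0
```

```bash
python3 - <<'E'
from h import *
s=arm.sense(); print(np.round(s["tcp_pos"],4),np.round(s["tcp_rot"],4),s["ft_force"])
C=cam("wrist"); im=arm.capture("wrist"); cv2.imwrite("pics/w2.png",cv2.resize(im,(640,480)))
g=s["tcp_pos"]; print("peg expected px",proj(C,[.446,.2865,.12])*1.25,"tcp axis px",proj(C,[g[0],g[1],.12])*1.25)
E
```

```text
[0.4465 0.2862 0.2556] [3.1414e+00 6.0000e-04 2.9505e+00] [0.96843869 0.16160116 0.47145909]
peg expected px [320.45224058 357.75270298] tcp axis px [319.7648489  359.16859675]
```

View pics/w2.png

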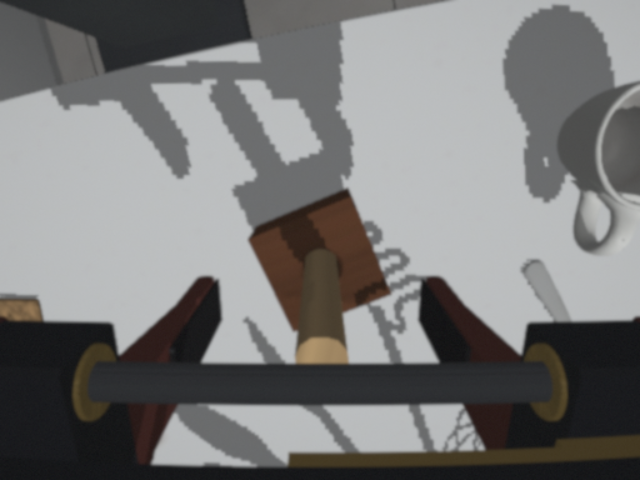

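The peg at (322,350) is centred between the fingers, so I'll close the gripper.

Call:
move_arm(commands="0 0 0 0 0.5;0 0 0 0 0.3;0 0 0 0 0;0 0 0 0 0;0 0 0 0 0;0 0 0 0 0;0 0 0 0 0;0 0 0 0 0", squeeze=40)

```text
clock: 4.45
tcp_pos: [0.4463, 0.2864, 0.2546]
tcp_rot: [-3.141, -0.0, 2.951]
ft_force: [0.1, 0.4, -0.8]
gripper_width: 0.0178
grip_force: 40.0
```

Call:
move_arm(commands="0 0 -0.5 0 0;0 0 -1.5 0 0;0 0 -3 0 0;0 0 -3 0 0;0 0 -3 0 0;-0.65 -3.25 0 0 0;-0.65 -3.25 0 0 0;-0.65 -3.25 0 0 0;-0.65 -3.25 0 0 0;-0.65 -3.25 0 0 0;-0.65 -3.25 0 0 0;-0.65 -3.25 0 0 0;-0.65 -3.25 0 0 0;0 0 0 0 0;0 0 0 0 0")

```text
clock: 6.32
tcp_pos: [0.448, 0.0217, 0.3652]
tcp_rot: [3.141, 0.001, 2.95]
ft_force: [-0.3, -0.3, -1.2]
gripper_width: 0.0175
grip_force: 40.0
```

```bash
python3 - <<'E'
from h import *
s=arm.sense(); print(np.round(s["tcp_pos"],4),np.round(s["tcp_rot"],4),s["ft_force"])
C=cam("wrist"); im=arm.capture("wrist"); cv2.imwrite("pics/w3.png",cv2.resize(im,(800,600),interpolation=cv2.INTER_CUBIC))
im=arm.capture("side"); cv2.imwrite("pics/s3.png",cv2.resize(im[120:300,150:390],(800,600),interpolation=cv2.INTER_CUBIC))
E
```

```text
[0.448  0.0217 0.3652] [3.1411e+00 5.0000e-04 2.9501e+00] [-0.26706805 -0.34366325 -1.15920883]
```

View pics/w3.png

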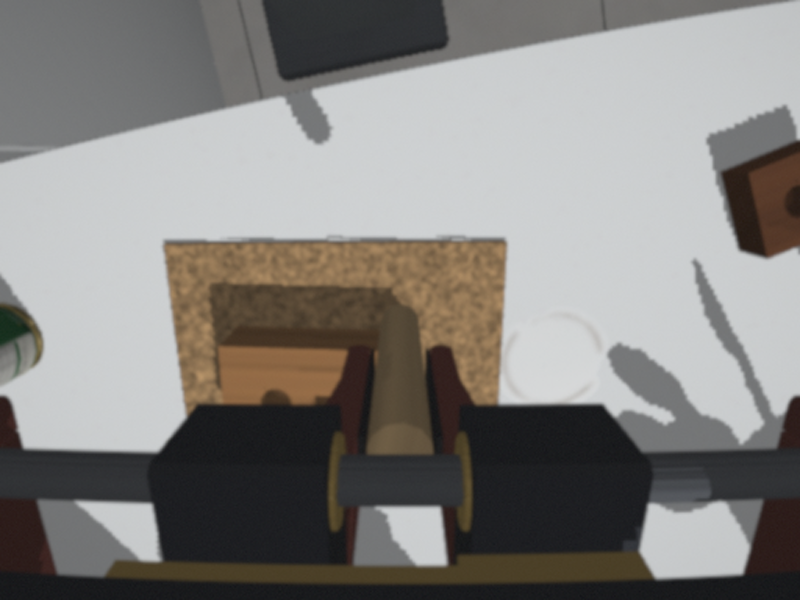

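View pics/s3.png

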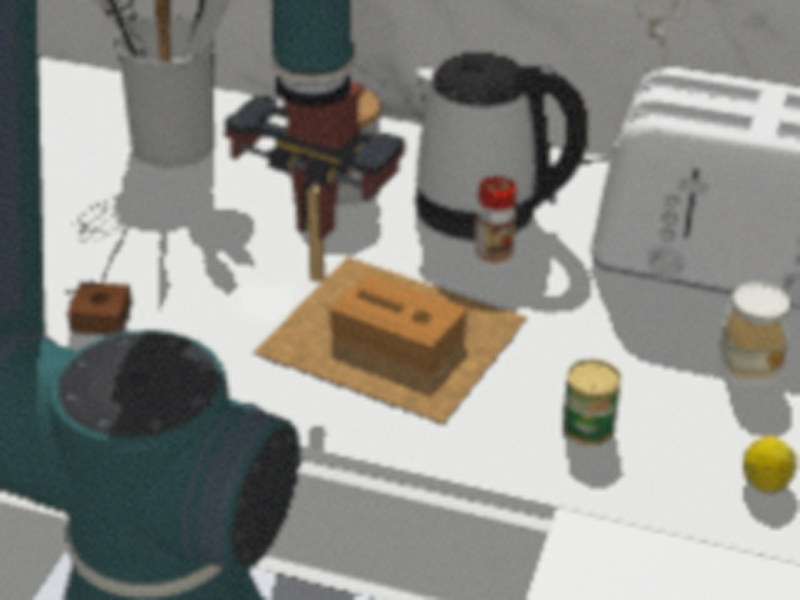

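The wrist view shows the peg held upright, the mat front edge from (165,241) to (505,241), and the foot's top front-right corner at (221,346). In the side crop the hole is at (422,317) and the foot's top corners are (331,310), (370,261), (467,297), (431,346).

```bash
python3 - <<'E'
from h import *
k=1.5625; C=cam("wrist"); D=cam("side")
o=np.array([.5233,-.036,0]);a=-.19;M=np.array([[np.cos(a),-np.sin(a),0],[np.sin(a),np.cos(a),0],[0,0,1]])
def p(n,P): print(n,np.round(P[:2],4),"mat",np.round((M.T@(P-o))[:2],4))
for n,u,v,z in [("m1",165,241,.004),("m2",505,241,.004),("fR",221,346,.045),("fM",350,347,.045),("hole",277,398,.045)]: p(n,hit(C,u/k,v/k,z))
for n,u,v in [("hole",422,317),("fl",331,310),("bl",370,261),("br",467,297),("fr",431,346)]: p("side "+n,hit(D,150+u*.3,120+v*.3,.045))
E
```

```text
m1 [ 0.3984 -0.1345] mat [-0.104  -0.1203]
m2 [0.4434 0.0968] mat [-0.1036  0.1153]
fR [ 0.4682 -0.0991] mat [-0.0422 -0.0724]
fM [ 0.4844 -0.0173] mat [-0.0418  0.0111]
hole [ 0.5106 -0.0728] mat [-0.0055 -0.0385]
side hole [ 0.5126 -0.0791] mat [-0.0023 -0.0443]
side fl [0.4919 0.0202] mat [-0.0414  0.0493]
side bl [0.5935 0.0085] mat [0.0605 0.0569]
side br [ 0.5638 -0.1162] mat [ 0.0549 -0.0712]
side fr [ 0.4673 -0.1031] mat [-0.0423 -0.0765]
```

Call:
move_arm(commands="0 0 2.5 0 0;0 0 2.5 0 0;0 0 2.5 0 0;0 0 1.6 0 0;0 0 0.8 0 0;0 0 0 0 0;-1 0 0 0 0;-0.8 0 0 0 0;-0.5 0 0 0 0;0 0 0 0 0;0 0 0 0 0")

```text
clock: 7.8
tcp_pos: [0.4704, 0.0169, 0.2656]
tcp_rot: [-3.141, -0.001, 2.951]
ft_force: [-0.7, 0.0, -0.0]
gripper_width: 0.0172
grip_force: 40.0
```

```bash
cat > st.py <<'E'
from h import *
s=arm.sense(); y=s["tcp_rot"][2]; tx=np.array([np.cos(y),np.sin(y)]);ty=np.array([np.sin(y),-np.cos(y)])
f=np.array(s["ft_force"]); print(round(s["clock"],2),"tcp",np.round(s["tcp_pos"],5),"rot",np.round(s["tcp_rot"],4),"F tool x,y",np.round([f[:2]@tx,f[:2]@ty],2),"fz",round(f[2],2),"T",np.round(s["wrist_torque"],3))
E
python3 st.py
```

```text
7.8 tcp [0.47042 0.01692 0.26562] rot [-3.1415e+00 -5.0000e-04  2.9506e+00] F tool x,y [ 0.71 -0.13] fz -0.03 T [0.097 0.036 0.017]
```

Call:
move_arm(commands="-0.15 0 0 0 0;-0.15 0 0 0 0;-0.15 0 0 0 0;-0.15 0 0 0 0;0 0 0 0 0")

```text
clock: 8.43
tcp_pos: [0.4767, 0.0158, 0.2657]
tcp_rot: [-3.141, 0.0, 2.951]
ft_force: [-0.1, 0.2, -1.0]
gripper_width: 0.0172
grip_force: 40.0
```

```bash
python3 st.py
```

```text
8.43 tcp [0.47672 0.01579 0.26567] rot [-3.1415e+00  1.0000e-04  2.9508e+00] F tool x,y [0.12 0.13] fz -1.04 T [ 0.005 -0.049 -0.   ]
```

Call:
move_arm(commands="-0.1 0 0 0 0;0 0 0 0 0")

```text
clock: 8.68
tcp_pos: [0.4776, 0.0156, 0.2657]
tcp_rot: [-3.141, 0.0, 2.951]
ft_force: [0.8, 0.0, -0.4]
gripper_width: 0.0172
grip_force: 40.0
```

```bash
python3 st.py
```

```text
8.68 tcp [0.47759 0.0156  0.26567] rot [-3.1415e+00  1.0000e-04  2.9508e+00] F tool x,y [-0.74  0.17] fz -0.36 T [-0.002  0.059 -0.041]
```

Call:
move_arm(commands="-0.1 0 0 0 0;0 0 0 0 0")

```text
clock: 8.93
tcp_pos: [0.4786, 0.0154, 0.2657]
tcp_rot: [-3.142, 0.0, 2.951]
ft_force: [-0.6, 0.4, -0.5]
gripper_width: 0.0172
grip_force: 40.0
```

```bash
python3 st.py
```

```text
8.93 tcp [0.47861 0.01541 0.26568] rot [-3.1415e+00  1.0000e-04  2.9508e+00] F tool x,y [0.65 0.27] fz -0.54 T [ 0.017 -0.003  0.03 ]
```

Call:
move_arm(commands="-0.05 0 0 0 0;0 0 0 0 0")

```text
clock: 9.18
tcp_pos: [0.4791, 0.0153, 0.2657]
tcp_rot: [-3.141, 0.0, 2.951]
ft_force: [-0.5, 0.4, 0.2]
gripper_width: 0.0174
grip_force: 40.0
```

Call:
move_arm(commands="-0.05 0 0 0 0;0 0 0 0 0")

```text
clock: 9.43
tcp_pos: [0.4795, 0.0152, 0.2657]
tcp_rot: [-3.142, 0.0, 2.951]
ft_force: [0.0, -0.1, -0.7]
gripper_width: 0.0176
grip_force: 40.0
```

Call:
move_arm(commands="-0.05 0 0 0 0;0 0 0 0 0")

```text
clock: 9.68
tcp_pos: [0.48, 0.0151, 0.2657]
tcp_rot: [-3.141, 0.0, 2.951]
ft_force: [-0.6, 0.9, 0.3]
gripper_width: 0.0174
grip_force: 40.0
```

Call:
move_arm(commands="-0.05 0 0 0 0;0 0 0 0 0")

```text
clock: 9.93
tcp_pos: [0.4805, 0.015, 0.2657]
tcp_rot: [-3.141, 0.0, 2.951]
ft_force: [-1.2, 0.4, 0.1]
gripper_width: 0.0172
grip_force: 40.0
```

Call:
move_arm(commands="-0.05 0 0 0 0;0 0 0 0 0")

```text
clock: 10.18
tcp_pos: [0.481, 0.0149, 0.2657]
tcp_rot: [-3.141, 0.0, 2.951]
ft_force: [-0.0, -1.0, -1.1]
gripper_width: 0.0176
grip_force: 40.0
```

```bash
python3 st.py
```

```text
10.18 tcp [0.48101 0.01492 0.26567] rot [-3.1415  0.      2.9508] F tool x,y [-0.19 -0.99] fz -1.1 T [-0.015 -0.015  0.021]
```

Call:
move_arm(commands="-0.05 0 0 0 0;0 0 0 0 0")

```text
clock: 10.42
tcp_pos: [0.4815, 0.0149, 0.2657]
tcp_rot: [-3.141, 0.0, 2.951]
ft_force: [-1.0, 0.4, -0.5]
gripper_width: 0.0173
grip_force: 40.0
```

```bash
python3 st.py
```

```text
10.43 tcp [0.48152 0.01485 0.26567] rot [-3.1415e+00  1.0000e-04  2.9508e+00] F tool x,y [1.03 0.19] fz -0.48 T [ 0.001 -0.033  0.012]
```

Call:
move_arm(commands="-0.05 0 0 0 0;0 0 0 0 0")

```text
clock: 10.68
tcp_pos: [0.482, 0.0147, 0.2657]
tcp_rot: [-3.142, 0.0, 2.951]
ft_force: [-0.2, -0.5, -0.7]
gripper_width: 0.0176
grip_force: 40.0
```

```bash
python3 st.py
```

```text
10.68 tcp [0.48201 0.01475 0.26569] rot [-3.1415e+00  1.0000e-04  2.9508e+00] F tool x,y [ 0.12 -0.48] fz -0.65 T [ 0.015 -0.016  0.011]
```

Call:
move_arm(commands="-0.05 0 0 0 0;0 0 0 0 0")

```text
clock: 10.92
tcp_pos: [0.4825, 0.0147, 0.2657]
tcp_rot: [-3.142, 0.0, 2.951]
ft_force: [0.2, 0.2, -0.5]
gripper_width: 0.0177
grip_force: 40.0
```

```bash
python3 st.py
```

```text
10.93 tcp [0.48249 0.01465 0.2657 ] rot [-3.1415e+00  1.0000e-04  2.9507e+00] F tool x,y [-0.16  0.22] fz -0.52 T [ 0.015 -0.014 -0.042]
```

Call:
move_arm(commands="-0.05 0 0 0 0;0 0 0 0 0")

```text
clock: 11.18
tcp_pos: [0.483, 0.0146, 0.2657]
tcp_rot: [-3.141, 0.0, 2.951]
ft_force: [0.9, -0.3, -0.4]
gripper_width: 0.0174
grip_force: 40.0
```

```bash
python3 st.py
```

```text
11.18 tcp [0.48299 0.01455 0.26567] rot [-3.1415  0.      2.9508] F tool x,y [-0.92 -0.16] fz -0.44 T [-0.039  0.002 -0.004]
```

Call:
move_arm(commands="-0.05 0 0 0 0;0 0 0 0 0")

```text
clock: 11.42
tcp_pos: [0.4835, 0.0145, 0.2657]
tcp_rot: [-3.141, 0.0, 2.951]
ft_force: [0.2, 0.2, -0.5]
gripper_width: 0.0174
grip_force: 40.0
```

```bash
python3 st.py
```

```text
11.43 tcp [0.48348 0.01446 0.26567] rot [-3.1415e+00  1.0000e-04  2.9508e+00] F tool x,y [-0.16  0.25] fz -0.55 T [ 0.061  0.038 -0.003]
```

Call:
move_arm(commands="-0.05 0 0 0 0;0 0 0 0 0")

```text
clock: 11.68
tcp_pos: [0.4839, 0.0144, 0.2656]
tcp_rot: [-3.141, -0.0, 2.951]
ft_force: [-0.4, 0.2, -0.4]
gripper_width: 0.0176
grip_force: 40.0
```

```bash
python3 st.py
```

```text
11.68 tcp [0.48388 0.01439 0.26564] rot [-3.1415e+00 -2.0000e-04  2.9508e+00] F tool x,y [0.43 0.11] fz -0.41 T [ 0.016  0.098 -0.002]
```

Call:
move_arm(commands="-0.05 0 0 0 0;0 0 0 0 0")

```text
clock: 11.92
tcp_pos: [0.4841, 0.0144, 0.2656]
tcp_rot: [-3.142, -0.001, 2.951]
ft_force: [-0.9, 0.9, 0.9]
gripper_width: 0.0174
grip_force: 40.0
```

```bash
python3 st.py
```

```text
11.93 tcp [0.48414 0.01435 0.26559] rot [-3.1415e+00 -8.0000e-04  2.9507e+00] F tool x,y [1.05 0.74] fz 0.88 T [ 0.164  0.257 -0.016]
```

Call:
move_arm(commands="-0.05 0 0 0 0;0 0 0 0 0")

```text
clock: 12.18
tcp_pos: [0.4844, 0.0143, 0.2655]
tcp_rot: [-3.142, -0.001, 2.951]
ft_force: [-3.3, 1.4, 1.1]
gripper_width: 0.0176
grip_force: 40.0
```

```bash
python3 st.py
```

```text
12.18 tcp [0.48445 0.01431 0.26554] rot [-3.1415e+00 -1.3000e-03  2.9507e+00] F tool x,y [3.51 0.78] fz 1.08 T [ 0.318  0.563 -0.007]
```

Call:
move_arm(commands="0 0 0 0 0;0.5 0 0 0 0;0.5 0 0 0 0;0 -3 0 0 0;0 -3 0 0 0;0 -3 0 0 0;0 0 0 0 0;-0.3 0 0 0 0;-0.3 0 0 0 0;0 0 0 0 0;0 0 0 0 0")

```text
clock: 13.55
tcp_pos: [0.464, -0.073, 0.2656]
tcp_rot: [-3.142, 0.0, 2.952]
ft_force: [-0.6, 0.6, 0.2]
gripper_width: 0.0176
grip_force: 40.0
```

```bash
python3 st.py
```

```text
13.55 tcp [ 0.46403 -0.07298  0.26562] rot [-3.1415e+00  1.0000e-04  2.9516e+00] F tool x,y [0.73 0.52] fz 0.16 T [-0.011 -0.014 -0.026]
```

Call:
move_arm(commands="-0.1 0 0 0 0;0 0 0 0 0")

```text
clock: 13.8
tcp_pos: [0.4646, -0.0734, 0.2656]
tcp_rot: [3.141, -0.001, 2.951]
ft_force: [-1.6, 1.2, 0.0]
gripper_width: 0.0174
grip_force: 40.0
```

```bash
python3 st.py
```

```text
13.8 tcp [ 0.46461 -0.07341  0.26558] rot [ 3.1414e+00 -9.0000e-04  2.9508e+00] F tool x,y [1.85 0.91] fz 0.03 T [ 0.167  0.23  -0.042]
```

Call:
move_arm(commands="-0.1 0 0 0 0;0 0 0 0 0")

```text
clock: 14.05
tcp_pos: [0.4651, -0.0736, 0.2655]
tcp_rot: [3.142, -0.002, 2.951]
ft_force: [-3.8, 1.3, 1.6]
gripper_width: 0.0172
grip_force: 40.0
```

```bash
python3 st.py
```

```text
14.05 tcp [ 0.46513 -0.07362  0.26546] rot [ 3.1415e+00 -2.1000e-03  2.9508e+00] F tool x,y [4.03 0.55] fz 1.59 T [ 0.241  0.775 -0.039]
```

Call:
move_arm(commands="0 0 0 0 0;0.5 0 0 0 0;1 0 0 0 0;0 2.7 0 0 0;0 2.7 0 0 0;0 2.7 0 0 0;0 2.7 0 0 0;0 2.7 0 0 0;0 0 0 0 0;-2.2 0 0 0 0;-2.2 0 0 0 0;-2.1 0 0 0 0;0 0 0 0 0;0 -0.4 0 0 0;0 -0.4 0 0 0;0 -0.4 0 0 0;0 0 0 0 0;0 0 0 0 0")

```text
clock: 16.3
tcp_pos: [0.5382, 0.0375, 0.2657]
tcp_rot: [-3.142, 0.0, 2.951]
ft_force: [-0.4, 0.5, -0.5]
gripper_width: 0.0176
grip_force: 40.0
```

```bash
python3 st.py
```

```text
16.3 tcp [0.53822 0.03749 0.26571] rot [-3.1415  0.      2.9507] F tool x,y [0.49 0.37] fz -0.47 T [ 0.006  0.013 -0.006]
```

Call:
move_arm(commands="0 -0.15 0 0 0;0 -0.15 0 0 0;0 0 0 0 0")

```text
clock: 16.68
tcp_pos: [0.5377, 0.0345, 0.2656]
tcp_rot: [-3.141, -0.0, 2.951]
ft_force: [0.3, 0.0, -1.1]
gripper_width: 0.0174
grip_force: 40.0
```

```bash
python3 st.py
```

```text
16.68 tcp [0.53769 0.03449 0.26564] rot [-3.1415e+00 -1.0000e-04  2.9507e+00] F tool x,y [-0.34  0.07] fz -1.09 T [ 0.016 -0.046  0.054]
```

Call:
move_arm(commands="0 -0.1 0 0 0;0 0 0 0 0")

```text
clock: 16.92
tcp_pos: [0.5375, 0.0335, 0.2656]
tcp_rot: [-3.141, -0.0, 2.951]
ft_force: [-0.3, -0.8, -1.5]
gripper_width: 0.0178
grip_force: 40.0
```

```bash
python3 st.py
```

```text
16.93 tcp [0.53752 0.03354 0.26565] rot [-3.1415 -0.      2.9508] F tool x,y [ 0.11 -0.88] fz -1.45 T [0.059 0.075 0.021]
```

Call:
move_arm(commands="0 -0.1 0 0 0;0 0 0 0 0")

```text
clock: 17.18
tcp_pos: [0.5373, 0.0325, 0.2656]
tcp_rot: [-3.141, -0.0, 2.951]
ft_force: [0.2, 0.4, 0.1]
gripper_width: 0.0171
grip_force: 40.0
```

```bash
python3 st.py
```

```text
17.18 tcp [0.5373  0.03252 0.26565] rot [-3.1415 -0.      2.9507] F tool x,y [-0.16  0.49] fz 0.14 T [0.034 0.003 0.018]
```

Call:
move_arm(commands="0 -0.1 0 0 0;0 0 0 0 0")

```text
clock: 17.42
tcp_pos: [0.5371, 0.0315, 0.2657]
tcp_rot: [-3.141, -0.0, 2.951]
ft_force: [-0.2, 0.1, -0.1]
gripper_width: 0.0175
grip_force: 40.0
```

```bash
python3 st.py
```

```text
17.43 tcp [0.53713 0.03152 0.26567] rot [-3.1415 -0.      2.9507] F tool x,y [0.24 0.1 ] fz -0.1 T [0.054 0.012 0.027]
```

Call:
move_arm(commands="0 -0.1 0 0 0;0 0 0 0 0")

```text
clock: 17.68
tcp_pos: [0.5369, 0.0306, 0.2657]
tcp_rot: [-3.141, -0.0, 2.951]
ft_force: [-1.0, -0.5, -1.3]
gripper_width: 0.0175
grip_force: 40.0
```

```bash
python3 st.py
```

```text
17.68 tcp [0.53693 0.03055 0.26567] rot [-3.1415 -0.      2.9507] F tool x,y [ 0.84 -0.66] fz -1.29 T [-0.024 -0.013 -0.006]
```

Call:
move_arm(commands="0 -0.05 0 0 0;0 0 0 0 0")

```text
clock: 17.92
tcp_pos: [0.5368, 0.0301, 0.2656]
tcp_rot: [-3.141, -0.0, 2.951]
ft_force: [0.6, 0.5, -1.2]
gripper_width: 0.0176
grip_force: 40.0
```

```bash
python3 st.py
```

```text
17.93 tcp [0.53684 0.0301  0.26565] rot [-3.1415e+00 -1.0000e-04  2.9508e+00] F tool x,y [-0.47  0.57] fz -1.24 T [ 0.066 -0.05   0.003]
```

Call:
move_arm(commands="0 -0.05 0 0 0;0 0 0 0 0")

```text
clock: 18.18
tcp_pos: [0.5368, 0.0296, 0.2657]
tcp_rot: [-3.141, 0.0, 2.951]
ft_force: [-0.4, 0.1, -0.6]
gripper_width: 0.0173
grip_force: 40.0
```

```bash
python3 st.py
```

```text
18.18 tcp [0.53678 0.0296  0.26568] rot [-3.1415e+00  1.0000e-04  2.9508e+00] F tool x,y [ 0.36 -0.01] fz -0.59 T [0.003 0.038 0.064]
```

Call:
move_arm(commands="0 -0.05 0 0 0;0 0 0 0 0")

```text
clock: 18.42
tcp_pos: [0.5367, 0.0291, 0.2657]
tcp_rot: [-3.141, -0.0, 2.951]
ft_force: [0.3, -0.2, -1.1]
gripper_width: 0.0172
grip_force: 40.0
```

```bash
python3 st.py
```

```text
18.43 tcp [0.53666 0.02911 0.26566] rot [-3.1415 -0.      2.9508] F tool x,y [-0.37 -0.15] fz -1.1 T [-0.04   0.016 -0.008]
```

Call:
move_arm(commands="0 -0.05 0 0 0;0 0 0 0 0")

```text
clock: 18.68
tcp_pos: [0.5366, 0.0286, 0.2657]
tcp_rot: [-3.142, -0.0, 2.951]
ft_force: [-0.7, -0.1, -0.6]
gripper_width: 0.0177
grip_force: 40.0
```

```bash
python3 st.py
```

```text
18.68 tcp [0.53655 0.02862 0.26567] rot [-3.1415e+00 -1.0000e-04  2.9507e+00] F tool x,y [ 0.64 -0.22] fz -0.6 T [ 0.009  0.003 -0.01 ]
```

Call:
move_arm(commands="0 -0.05 0 0 0;0 0 0 0 0")

```text
clock: 18.92
tcp_pos: [0.5365, 0.0281, 0.2657]
tcp_rot: [-3.141, -0.0, 2.951]
ft_force: [0.6, -0.1, -1.4]
gripper_width: 0.0176
grip_force: 40.0
```

```bash
python3 st.py
```

```text
18.93 tcp [0.53647 0.02814 0.26566] rot [-3.1415e+00 -1.0000e-04  2.9508e+00] F tool x,y [-0.66  0.02] fz -1.39 T [ 0.002 -0.062 -0.039]
```

Call:
move_arm(commands="0 -0.05 0 0 0;0 0 0 0 0")

```text
clock: 19.18
tcp_pos: [0.5364, 0.0276, 0.2657]
tcp_rot: [-3.141, -0.0, 2.951]
ft_force: [-0.8, -0.1, -0.6]
gripper_width: 0.0176
grip_force: 40.0
```

```bash
python3 st.py
```

```text
19.18 tcp [0.53638 0.02763 0.26567] rot [-3.1415 -0.      2.9507] F tool x,y [ 0.79 -0.28] fz -0.58 T [ 0.021 -0.032 -0.013]
```

Call:
move_arm(commands="0 -0.05 0 0 0;0 0 0 0 0")

```text
clock: 19.42
tcp_pos: [0.5363, 0.0272, 0.2657]
tcp_rot: [-3.141, -0.0, 2.951]
ft_force: [-0.0, 0.5, 1.1]
gripper_width: 0.0174
grip_force: 40.0
```

```bash
python3 st.py
```

```text
19.43 tcp [0.53628 0.02716 0.26566] rot [-3.1415 -0.      2.9508] F tool x,y [0.1  0.49] fz 1.14 T [-0.052 -0.018  0.034]
```

Call:
move_arm(commands="0 -0.05 0 0 0;0 0 0 0 0")

```text
clock: 19.68
tcp_pos: [0.5362, 0.0267, 0.2657]
tcp_rot: [-3.141, 0.0, 2.951]
ft_force: [-0.1, 0.9, -0.9]
gripper_width: 0.0174
grip_force: 40.0
```

```bash
python3 st.py
```

```text
19.68 tcp [0.53622 0.02666 0.26569] rot [-3.1415e+00  1.0000e-04  2.9508e+00] F tool x,y [0.25 0.91] fz -0.88 T [-0.029 -0.048 -0.056]
```

Call:
move_arm(commands="0 -0.05 0 0 0;0 0 0 0 0")

```text
clock: 19.92
tcp_pos: [0.5361, 0.0262, 0.2657]
tcp_rot: [-3.141, -0.0, 2.951]
ft_force: [-0.0, -0.1, -0.5]
gripper_width: 0.0176
grip_force: 40.0
```

```bash
python3 st.py
```

```text
19.93 tcp [0.5361  0.02616 0.26566] rot [-3.1414 -0.      2.9508] F tool x,y [ 0.01 -0.09] fz -0.46 T [ 0.008  0.053 -0.024]
```

Call:
move_arm(commands="0 -0.05 0 0 0;0 0 0 0 0")

```text
clock: 20.18
tcp_pos: [0.536, 0.0257, 0.2656]
tcp_rot: [-3.141, -0.0, 2.951]
ft_force: [0.9, -0.0, -0.7]
gripper_width: 0.0177
grip_force: 40.0
```

```bash
python3 st.py
```

```text
20.18 tcp [0.53599 0.02567 0.26564] rot [-3.1415e+00 -1.0000e-04  2.9508e+00] F tool x,y [-0.91  0.17] fz -0.75 T [ 0.02  -0.052 -0.003]
```

Call:
move_arm(commands="0 -0.05 0 0 0;0 0 0 0 0")

```text
clock: 20.42
tcp_pos: [0.5359, 0.0252, 0.2657]
tcp_rot: [-3.142, 0.0, 2.951]
ft_force: [-0.4, 0.3, -0.6]
gripper_width: 0.0175
grip_force: 40.0
```

```bash
python3 st.py
```

```text
20.43 tcp [0.53592 0.0252  0.26568] rot [-3.1416  0.      2.9507] F tool x,y [0.45 0.2 ] fz -0.64 T [ 0.076 -0.019 -0.06 ]
```

Call:
move_arm(commands="0 -0.05 0 0 0;0 0 0 0 0")

```text
clock: 20.68
tcp_pos: [0.5359, 0.0249, 0.2657]
tcp_rot: [3.141, 0.0, 2.951]
ft_force: [-0.1, 2.5, 0.1]
gripper_width: 0.0175
grip_force: 40.0
```

```bash
python3 st.py
```

```text
20.68 tcp [0.53587 0.02492 0.26572] rot [3.1411e+00 1.0000e-04 2.9506e+00] F tool x,y [0.55 2.46] fz 0.15 T [ 0.537 -0.045 -0.047]
```

Call:
move_arm(commands="0 -0.05 0 0 0;0 0 0 0 0")

```text
clock: 20.92
tcp_pos: [0.5358, 0.0246, 0.2658]
tcp_rot: [3.141, 0.0, 2.95]
ft_force: [-0.2, 4.4, 1.4]
gripper_width: 0.0171
grip_force: 40.0
```

```bash
python3 st.py
```

```text
20.93 tcp [0.53582 0.02464 0.26578] rot [3.1407e+00 2.0000e-04 2.9505e+00] F tool x,y [1.06 4.32] fz 1.42 T [ 1.212 -0.167  0.011]
```

Call:
move_arm(commands="0 0 0 0 0;0 0.5 0 0 0;0 0.5 0 0 0;0 0 -2.5 0 0;0 0 -2.5 0 0;0 -2.8 0 0 0;0 -2.8 0 0 0;0 -2.8 0 0 0;0 -2.7 0 0 0;0 0 0 0 0;0 0 0 0 0;0 0 0 0 0")

```text
clock: 22.42
tcp_pos: [0.5166, -0.0741, 0.3156]
tcp_rot: [3.142, -0.0, 2.952]
ft_force: [-0.1, 0.2, -0.9]
gripper_width: 0.0174
grip_force: 40.0
```

```bash
cat > go.py <<'E'
exec(open("st.py").read())
d=np.array([.51383,-.07648])-s["tcp_pos"][:2]; print("to go tool cm",np.round([d@tx*100,d@ty*100],3))
E
python3 go.py
```

```text
22.43 tcp [ 0.51665 -0.07412  0.3156 ] rot [ 3.1416e+00 -2.0000e-04  2.9517e+00] F tool x,y [0.1  0.14] fz -0.91 T [-0.034  0.042 -0.   ]
to go tool cm [ 0.232 -0.285]
```

Call:
move_arm(commands="0.23 -0.29 0 0 0;0 0 1 0 0;0 0 1 0 0;0 0 0 0 0;0 0 0 0 0;0 0 0 0 0")

```text
clock: 23.18
tcp_pos: [0.5139, -0.0774, 0.2959]
tcp_rot: [-3.141, 0.0, 2.951]
ft_force: [-0.4, -0.2, -1.4]
gripper_width: 0.0173
grip_force: 40.0
```

```bash
python3 go.py; python3 - <<'E'
from h import *
im=arm.capture("side"); cv2.imwrite("pics/s5.png",cv2.resize(im[150:250,210:343],(798,600),interpolation=cv2.INTER_CUBIC))
E
```

```text
23.18 tcp [ 0.51395 -0.07739  0.29585] rot [-3.1414e+00  5.0000e-04  2.9508e+00] F tool x,y [ 0.32 -0.29] fz -1.45 T [ 0.012  0.029 -0.048]
to go tool cm [0.029 0.087]
```

View pics/s5.png

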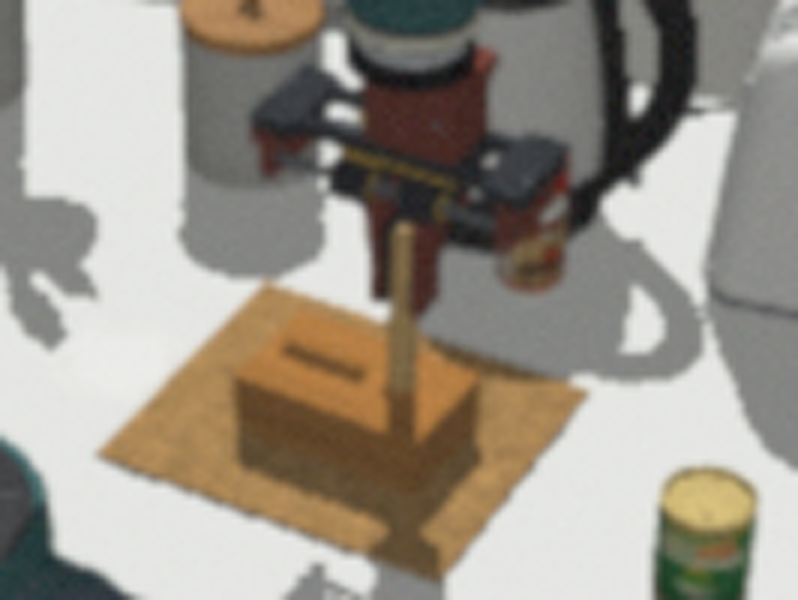

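The peg's lower end, at (400,395), is directly above the hole. I'll make the fine correction and descend.

Call:
move_arm(commands="0.03 0.09 0 0 0;0 0 0.3 0 0;0 0 0 0 0;0 0 0 0 0")

```text
clock: 23.72
tcp_pos: [0.5136, -0.0764, 0.2926]
tcp_rot: [-3.141, -0.0, 2.951]
ft_force: [-0.1, 0.1, -1.4]
gripper_width: 0.0173
grip_force: 40.0
```

```bash
python3 go.py
```

```text
23.73 tcp [ 0.51361 -0.07639  0.29261] rot [-3.1415e+00 -1.0000e-04  2.9508e+00] F tool x,y [0.08 0.14] fz -1.42 T [-0.028 -0.012 -0.01 ]
to go tool cm [-0.023 -0.005]
```

Call:
move_arm(commands="0 0 0.15 0 0;0 0 0.15 0 0;0 0 0 0 0")

```text
clock: 24.1
tcp_pos: [0.5136, -0.0764, 0.2895]
tcp_rot: [-3.142, -0.0, 2.951]
ft_force: [0.2, 0.5, -0.8]
gripper_width: 0.0176
grip_force: 40.0
```

```bash
python3 go.py
```

```text
24.1 tcp [ 0.51355 -0.07637  0.28949] rot [-3.1415e+00 -4.0000e-04  2.9508e+00] F tool x,y [-0.07  0.48] fz -0.79 T [0.029 0.012 0.006]
to go tool cm [-0.029 -0.005]
```

Call:
move_arm(commands="0 0 0.1 0 0;0 0 0 0 0")

```text
clock: 24.35
tcp_pos: [0.5136, -0.0764, 0.2886]
tcp_rot: [-3.141, -0.0, 2.951]
ft_force: [0.1, 0.6, -0.7]
gripper_width: 0.0178
grip_force: 40.0
```

```bash
python3 go.py
```

```text
24.35 tcp [ 0.51362 -0.0764   0.2886 ] rot [-3.1415e+00 -1.0000e-04  2.9508e+00] F tool x,y [0.04 0.57] fz -0.69 T [ 0.05  -0.028 -0.016]
to go tool cm [-0.023 -0.004]
```

Call:
move_arm(commands="-0.02 0 0 0 0;0 0 0.1 0 0;0 0 0 0 0")

```text
clock: 24.72
tcp_pos: [0.5138, -0.0764, 0.2876]
tcp_rot: [-3.142, -0.0, 2.951]
ft_force: [-0.8, -0.1, -0.1]
gripper_width: 0.0172
grip_force: 40.0
```

```bash
python3 go.py
```

```text
24.73 tcp [ 0.51378 -0.07644  0.28759] rot [-3.1415e+00 -2.0000e-04  2.9508e+00] F tool x,y [ 0.76 -0.23] fz -0.14 T [ 0.071 -0.017  0.044]
to go tool cm [-0.005 -0.003]
```

Call:
move_arm(commands="0 0 0.1 0 0;0 0 0 0 0")

```text
clock: 24.98
tcp_pos: [0.5138, -0.0764, 0.2866]
tcp_rot: [-3.142, -0.0, 2.951]
ft_force: [-0.2, -0.9, -1.0]
gripper_width: 0.0175
grip_force: 40.0
```

```bash
python3 go.py
```

```text
24.98 tcp [ 0.51379 -0.07641  0.28658] rot [-3.1415e+00 -2.0000e-04  2.9508e+00] F tool x,y [ 0.02 -0.96] fz -0.98 T [ 0.047  0.097 -0.022]
to go tool cm [-0.005 -0.006]
```

Call:
move_arm(commands="0 0 0.1 0 0;0 0 0 0 0")

```text
clock: 25.22
tcp_pos: [0.5138, -0.0764, 0.2856]
tcp_rot: [-3.142, -0.0, 2.951]
ft_force: [0.2, -0.6, -0.5]
gripper_width: 0.0175
grip_force: 40.0
```

```bash
python3 go.py
```

```text
25.23 tcp [ 0.5138  -0.07642  0.28559] rot [-3.1415e+00 -1.0000e-04  2.9508e+00] F tool x,y [-0.33 -0.52] fz -0.52 T [0.063 0.025 0.001]
to go tool cm [-0.004 -0.006]
```

Call:
move_arm(commands="0 0 0.15 0 0;0 0 0.15 0 0;0 0 0.15 0 0;0 0 0 0 0")

```text
clock: 25.72
tcp_pos: [0.5137, -0.0764, 0.281]
tcp_rot: [-3.142, -0.0, 2.951]
ft_force: [-1.1, 1.0, 0.0]
gripper_width: 0.0179
grip_force: 40.0
```

```bash
python3 go.py
```

```text
25.73 tcp [ 0.51375 -0.07641  0.281  ] rot [-3.1415e+00 -4.0000e-04  2.9508e+00] F tool x,y [1.24 0.8 ] fz 0.03 T [ 0.014 -0.039  0.016]
to go tool cm [-0.01  -0.006]
```

Call:
move_arm(commands="0 0 0.2 0 0;0 0 0.2 0 0;0 0 0.2 0 0;0 0 0 0 0")

```text
clock: 26.22
tcp_pos: [0.5137, -0.0764, 0.2749]
tcp_rot: [-3.142, -0.0, 2.951]
ft_force: [0.6, 0.7, -1.8]
gripper_width: 0.0172
grip_force: 40.0
```

```bash
python3 go.py
```

```text
26.23 tcp [ 0.51375 -0.07642  0.27494] rot [-3.1415e+00 -5.0000e-04  2.9508e+00] F tool x,y [-0.47  0.78] fz -1.75 T [ 0.037 -0.002 -0.018]
to go tool cm [-0.009 -0.005]
```

Nothing is resisting, so I'll continue to near the floor (TCP about 0.2596).

Call:
move_arm(commands="0 0 0.2 0 0;0 0 0.2 0 0;0 0 0.2 0 0;0 0 0.2 0 0;0 0 0.2 0 0;0 0 0.2 0 0;0 0 0 0 0")

```text
clock: 27.1
tcp_pos: [0.5138, -0.0764, 0.263]
tcp_rot: [-3.142, -0.0, 2.951]
ft_force: [-0.7, 0.5, -0.6]
gripper_width: 0.0177
grip_force: 40.0
```

```bash
python3 go.py
```

```text
27.1 tcp [ 0.51377 -0.07642  0.263  ] rot [-3.1415e+00 -3.0000e-04  2.9508e+00] F tool x,y [0.83 0.36] fz -0.59 T [-0.003  0.008  0.009]
to go tool cm [-0.007 -0.005]
```

Call:
move_arm(commands="0 0 0.1 0 0;0 0 0.1 0 0;0 0 0 0 0")

```text
clock: 27.48
tcp_pos: [0.5138, -0.0764, 0.2611]
tcp_rot: [-3.141, -0.0, 2.951]
ft_force: [-0.3, -0.3, -0.1]
gripper_width: 0.0175
grip_force: 40.0
```

```bash
python3 go.py
```

```text
27.48 tcp [ 0.51379 -0.07643  0.26112] rot [-3.1415e+00 -1.0000e-04  2.9508e+00] F tool x,y [ 0.2  -0.31] fz -0.11 T [-0.014  0.03   0.057]
to go tool cm [-0.004 -0.004]
```

Call:
move_arm(commands="0 0 0.05 0 0;0 0 0.05 0 0;0 0 0 0 0")

```text
clock: 27.85
tcp_pos: [0.5138, -0.0764, 0.2602]
tcp_rot: [-3.141, -0.0, 2.951]
ft_force: [0.6, -0.8, -0.5]
gripper_width: 0.0173
grip_force: 40.0
```

```bash
python3 go.py
```

```text
27.85 tcp [ 0.51382 -0.07644  0.26015] rot [-3.1415e+00 -1.0000e-04  2.9508e+00] F tool x,y [-0.74 -0.7 ] fz -0.5 T [0.067 0.036 0.018]
to go tool cm [-0.002 -0.004]
```

Call:
move_arm(commands="0 0 0.05 0 0;0 0 0 0 0")

```text
clock: 28.1
tcp_pos: [0.5138, -0.0764, 0.2597]
tcp_rot: [-3.141, -0.0, 2.951]
ft_force: [0.5, -0.2, -0.9]
gripper_width: 0.0176
grip_force: 40.0
```

Call:
move_arm(commands="0 0 0.03 0 0;0 0 0 0 0")

```text
clock: 28.35
tcp_pos: [0.5139, -0.0765, 0.2594]
tcp_rot: [-3.141, 0.0, 2.951]
ft_force: [0.5, -0.3, 0.9]
gripper_width: 0.0174
grip_force: 40.0
```

Call:
move_arm(commands="0 0 0.03 0 0;0 0 0 0 0")

```text
clock: 28.6
tcp_pos: [0.5139, -0.0765, 0.2593]
tcp_rot: [-3.141, 0.0, 2.951]
ft_force: [-0.3, 0.6, 3.8]
gripper_width: 0.0173
grip_force: 40.0
```

The peg is on the hole floor. I'll release it and withdraw straight up.

Call:
move_arm(commands="0 0 -0.03 0 0;0 0 0 0 0.4;0 0 0 0 0.6;0 0 0 0 0.6;0 0 0 0 0.6;0 0 0 0 0.6;0 0 -1 0 0.6;0 0 -3 0 0.6;0 0 -4 0 0.6;0 0 -4 0 0.6;0 0 0 0 0.6;0 0 0 0 0.6")

```text
clock: 30.1
tcp_pos: [0.5134, -0.0763, 0.3793]
tcp_rot: [-3.142, -0.0, 2.951]
ft_force: [-0.4, 1.0, -0.6]
gripper_width: 0.0528
grip_force: 0.0
```

```bash
python3 go.py; python3 - <<'E'
from h import *
im=arm.capture("side"); cv2.imwrite("pics/s6.png",cv2.resize(im[150:250,210:343],(798,600),interpolation=cv2.INTER_CUBIC))
D=cam("side"); print([(proj(D,[.5138,-.0765,z])-[210,150])*6 for z in (.045,.125)])
E
```

```text
30.1 tcp [ 0.51344 -0.0763   0.37927] rot [-3.1415e+00 -2.0000e-04  2.9508e+00] F tool x,y [0.61 0.88] fz -0.64 T [0.066 0.018 0.007]
to go tool cm [-0.041 -0.01 ]
[array([396.13118576, 388.6448698 ]), array([399.27278635, 283.28245864])]
```

View pics/s6.png

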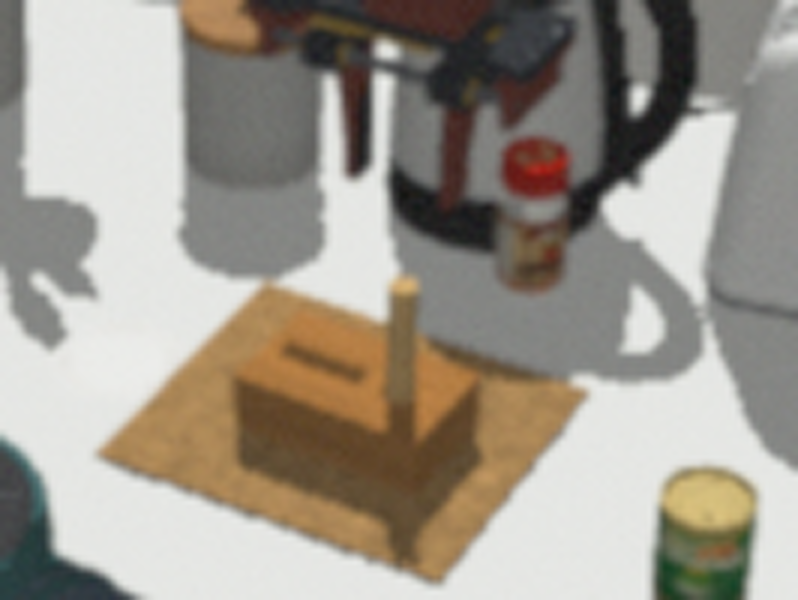

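The peg stands upright in the hole with its top at (404,284), and the gripper is clear above it.

```bash
python3 -c "
from bench import arm
print(arm.sign_off())"
```

```text
the job is handed in; nothing more can be done
None
```

I touched the foot's front face near its left end, then near its right end, then its left end face, each with a few newtons; the peg now stands upright on the floor of the foot's hole, released, and the job is handed in (no verdict was shown).

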